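# Check a tube's length on the bench gauge

## Task

Slide the square steel tube along the guide rails of the length gauge, without lifting it out, until it is fully home against the end stop. Then press the small flat-topped test button on the grey control box fully down and let it spring back up, leaving the tube home. Do not press the test button before the tube is home, do not press the wide mushroom button, and leave the wrench, the steel offcut and the bin where they are.

Things in the scene. Friction and masses are not known exactly. Their poses are not given: they have to be found in the camera images.
- gauge: Length gauge fixed to the bench: a green-painted cast bed 340 x 90 x 20 mm (its x, y, z). Origin at the centre of its underside, on the bench; x runs along the bed towards the end stop. Two dark rails along x, their tops 8 mm above the bed (28 mm above the bench), with a 35 mm wide channel between them centred on y = 0, running from x = -150 to x = +110 mm. The bed's other end, away from the stop, is open; the bed ends at x = -170 mm.
- stop_face (a point): Centre line point on the face of the gauge's end stop that the tube must touch, 15 mm above the bed (gauge x = 110 mm, z = 35 mm). The stop is a rigid dark steel block 30 mm thick, 70 mm wide, its top 65 mm above the bench. Axes as the gauge.
- tube_center (a point): Centre of the loose square steel tube, 120 mm long (its x axis), 30 x 30 mm outside, 3 mm wall, ends open, about 0.2 to 0.4 kg. It lies on the bed between the rails (2.5 mm play each side), so its centre is 35 mm and its top 50 mm above the bench, standing 22 mm above the rails. At the start its end is 50 to 110 mm short of the stop; home, its centre is 60 mm from the stop face. Needs about 1 to 4 N to slide.
- test_top (a point): Centre of the top of the test button: flat round black cap 30 mm in diameter in a low round steel collar 46 mm in diameter, on the level top of the grey control box (120 x 180 x 60 mm, fixed to the bench). Released, the top is 82 mm above the bench and 10 mm above the collar; z is up. It is the lower and flatter of the two buttons, which sit 90 mm apart and may change places.
- test (a joint): Travel of the test button: 0 released, 0.006 m fully down. Spring: starts to move at about 1.5 N, fully down at about 5 N; then a rigid stop.
- halt_top (a point): Centre of the top of the other button on the control box: wide domed black mushroom head 44 mm in diameter, its top about 93 mm above the bench. Not to be pressed.
- halt (a joint): Travel of the mushroom button: 0 released, 0.005 m fully down.
- wrench_grip (a point): Steel wrench 170 mm long lying on the bench, a bystander; point on its handle.
- offcut_center (a point): Offcut of dark steel angle, 70 x 40 x 40 mm, lying on the bench, a bystander.
- bin: Empty grey plastic bin 90 x 140 x 70 mm high beyond the gauge, a bystander; origin at the centre of its underside.
Not all that is in view belongs to the job. What is meant by the part that bears tube_center is not black, purple or yellow, and is the larger of those in its own colour.

How it is judged:
By the outcome, as a careful person would: the job done as asked, in the order asked, and still so for the second after the job is handed in, with the robot touching nothing.
It also fails if it takes over 45 s, if anything falls off the work surface, if the arm or the gripper's body presses on something with over 40 N, if the wrist force passes 120 N, or if a joint passes its speed limit or range.

## Robot

A 6-joint arm with a two-finger parallel gripper is mounted at the origin on the work surface. World frame = base frame: x ahead of the robot, y to its left, z up, the work surface at z = 0. Lengths are in m, angles in degrees, forces in N, time in s.
With the tool pointing down it reaches from about 0.325 to 0.85 m from the base axis. Payload 4.4 kg.
Tool frame: the origin (TCP) lies where the fingers leave the gripper's body, on its centre line; the fingertips stand 97 mm ahead of it and the grasp point (between the pads) lies 78 mm ahead of it; z points along the fingers, y is the direction in which the jaws open and shut (so a half turn about z gives the same grasp; the last joint's range is limited). The gripper opens to 94 mm and grips with 3 to 60 N. Pads are 16 mm wide; open, the fingers measure 119 mm over their backs; the gripper's body (75 mm by 177 mm) begins 78 mm behind the grasp point.
Start: joints at [64.773, 11.837, 88.321, -0, 79.842, -8.623], TCP at [0.164, 0.551, 0.303] pointing down, gripper open.
Joint ranges: [-156.59, 156.59], [-49.26, 127.26], [12.9, 141.05], [-63.56, 243.56], [4.71, 150.69], [-161.64, 161.64]. Speed limits (degrees/s): [159.86, 159.86, 180, 180, 180, 180].

## Interface

Orientations are given as a 3x3 rotation matrix whose columns are the frame's x, y, z axes.
In Python, from workcell import * gives the robot as it stands. The module is installed in compiled form; this text tells all that it offers.
- The arm moves only by the tool servo_tool, never from a script. Its argument "steps" is a list of rows, each a list of 7 numbers: the shift along the tool's x, y, z in units of 25 mm (1.0 is 25 mm), then the turn, a rotation vector about the tool's x, y, z in units of 5 degrees (1.0 is 5 degrees), then the opening, from 0 (shut) to 1 (fully open). A call has 1 to 12 rows; each row is the pose to reach, as a shift and turn from the pose commanded when the call began, along the tool's axes at that moment; what a row does not reach only later rows make up. A row lasts 1/12 s, in which the tool goes at most 41.7 mm and 7.16 degrees, less where a joint would pass 70% of its speed; a pose out of reach is approached as far as the arm can. A call with a gripper value outside its range is refused whole. The fingers move at their own pace and stop on an object; "squeeze" is the grip in N (left out, the last holds). Time passes only in rows, so rows that repeat a pose let the fingers close. It gives the time, the measured TCP pose, the force and the opening at its end, in the units of the state.
- sense(): the state, without advancing time (a new reading comes with each control period).
- read_camera(name): name is "side" or "top"; returns the picture (384x512x3 uint8, blue, green, red); there is no depth.
- camera_model(name): a dict with "intrinsics" (3x3 intrinsics, pixels), "R" (3x3) and "t" (3): a world point X has camera coordinates R X + t. Camera axes: x right, y down, z forward; pixel columns grow to the right and rows downward; lengths in m; the calibration is good to about 2 mm. A picture is of the moment at which its call begins. camera_model takes no time and is no camera call.
- close_job(): hands the job in, once; it reports no verdict.
The state is a dict: "time_s": time; "joints": joint angles; "qvel": joint speeds; "effort": joint torques, N m; "ee_pos": TCP position; "eef_rot": TCP orientation; "force": force on the tool from outside, world axes, zero at the start; "wrist_torque": the same for the moment, N m; "gripper_width": finger opening in m.
Only numpy, scipy, OpenCV 4.12 (cv2) and the standard library are available. Lean on these libraries where they do the work, as an engineer would, in place of code of your own. Each camera call takes 0.05 s, during which the arm holds its last target. There are 200 camera calls.

## Working session

There is one attempt and no reset: what is moved stays moved. The work goes in short steps, Python scripts to look and compute and a tool call to move; the robot and the scene stay as the last step left them, time stands still between calls to the robot, and variables do not carry over. Pictures are saved under pics/ and viewed, about 8 in all and at most 12, crops included, and the job is handed in when it is done.

Besides the shell and the picture viewer there is one more tool, called after ">>>" as name(argument=value, ...) on one line, values as JSON. servo_tool: Moves the arm, as the interface text tells. Its arguments: {"type":"object","properties":{"steps":{"type":"array","items":{"type":"array","items":{"type":"number"}}},"squeeze":{"type":"number"}},"required":["steps"]}

```bash
mkdir -p pics; cat > h.py <<'E'
from workcell import *
import numpy as np, cv2
def ray(cam,u,v,z):
    m=camera_model(cam);K=np.array(m["intrinsics"]);R=np.array(m["R"]);t=np.array(m["t"])
    c=-R.T@t;d=R.T@np.linalg.inv(K)@np.array([u,v,1.]);return c+d*(z-c[2])/d[2]
def proj(cam,X):
    m=camera_model(cam);p=np.array(m["intrinsics"])@(np.array(m["R"])@np.array(X,float)+np.array(m["t"]));return p[:2]/p[2]
E
python3 - <<'E'
from h import *
for n in("top","side"):
    cv2.imwrite(f"pics/{n}0.png",read_camera(n)); m=camera_model(n); print(n,-np.array(m["R"]).T@m["t"])
s=sense();print(s["ee_pos"],s["eef_rot"],s["force"],s["time_s"])
E
```

```text
top [0.46199945 0.00899017 1.07345269]
side [ 0.08213544 -0.61884726  0.94140683]
[0.16408545 0.55054387 0.30161132] [[-9.58299090e-01  2.85765702e-01 -9.04607805e-04]
 [ 2.85766923e-01  9.58297422e-01 -1.82100160e-03]
 [ 3.46503528e-04 -2.00357116e-03 -9.99997933e-01]] [-0.0092374  -0.08644463  0.11752721] 0.1
```

View pics/top0.png

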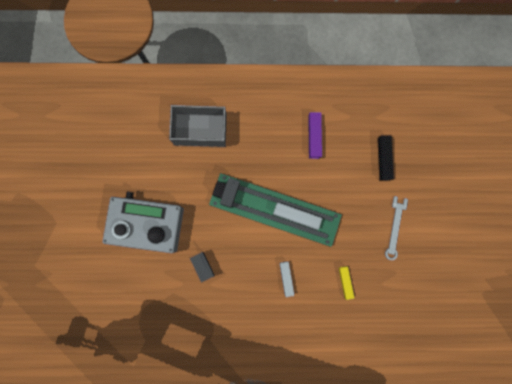

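View pics/side0.png

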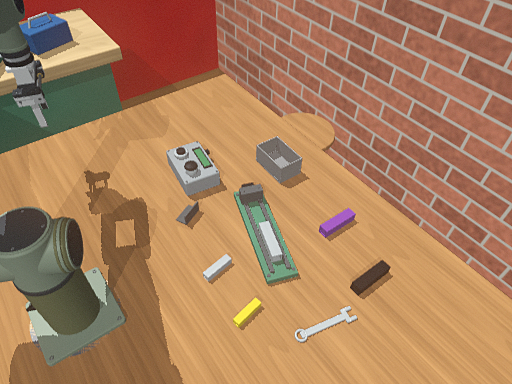

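The top view shows two light-grey bars. One lies in the gauge channel at (298,215); the other is loose and smaller, at (288,279). The one in the channel is the larger, so it fits the description. The buttons are at (121,229), with a steel collar and probably the test button, and at (156,235), probably the mushroom. The purple, black and yellow bars don't belong to the job. I'll confirm this in a crop and measure.

```bash
python3 - <<'E'
from h import *
im=cv2.imread("pics/top0.png"); sd=cv2.imread("pics/side0.png")
a=cv2.resize(im[165:255,95:350],None,fx=3,fy=3,interpolation=cv2.INTER_CUBIC)
b=cv2.resize(sd[135:285,160:310],(300,300),interpolation=cv2.INTER_CUBIC)
c=np.zeros((575,765,3),np.uint8);c[:270]=a;c[272:572,:300]=b
hsv=cv2.cvtColor(im,cv2.COLOR_BGR2HSV)
# light grey tube
for nm,mask,z in(("grey",(hsv[...,1]<50)&(hsv[...,2]>140),.05),("green",(hsv[...,0]>60)&(hsv[...,0]<95)&(hsv[...,1]>80),.02),("black",(hsv[...,2]<50),.082)):
    mask=mask.astype(np.uint8)*255; mask[:100]=0;mask[295:]=0
    if nm=="green": mask=cv2.morphologyEx(mask,cv2.MORPH_CLOSE,np.ones((15,15)))
    for k in cv2.findContours(mask,cv2.RETR_EXTERNAL,cv2.CHAIN_APPROX_NONE)[0]:
        if cv2.contourArea(k)<40: continue
        r=cv2.minAreaRect(k);bx=cv2.boxPoints(r);w=np.array([ray("top",u,v,z)for u,v in bx])
        e=[w[1]-w[0],w[2]-w[1]];L=max(e,key=np.linalg.norm)
        print(nm,np.round(r[0],1),w.mean(0).round(4),"size",[round(float(np.linalg.norm(x)),4)for x in e],"ang",round(np.degrees(np.arctan2(L[1],L[0])),1))
cv2.imwrite("pics/crop0.png",c)
E
```

```text
grey [286.5 278.4] [ 0.3672 -0.0967  0.05  ] size [0.0209, 0.081] ang -170.8
grey [297.2 215.8] [ 0.524  -0.1259  0.05  ] size [0.029, 0.1202] ang -109.6
grey [140.7 224.7] [0.5022 0.2702 0.05  ] size [0.1128, 0.1754] ang -98.2
grey [396.2 228.1] [ 0.493  -0.3788  0.05  ] size [0.162, 0.0346] ang -10.5
green [143.  209.8] [0.5418 0.273  0.02  ] size [0.0239, 0.0952] ang -98.2
green [275.3 209.3] [ 0.5433 -0.0721  0.02  ] size [0.0865, 0.3367] ang -109.0
black [156.5 234.5] [0.4767 0.2231 0.082 ] size [0.0365, 0.0364] ang -90.1
black [219. 189.] [0.5886 0.0716 0.082 ] size [0.0378, 0.0204] ang -17.8
black [385.3 157.5] [ 0.6692 -0.3465  0.082 ] size [0.0342, 0.111] ang -179.9
```

View pics/crop0.png

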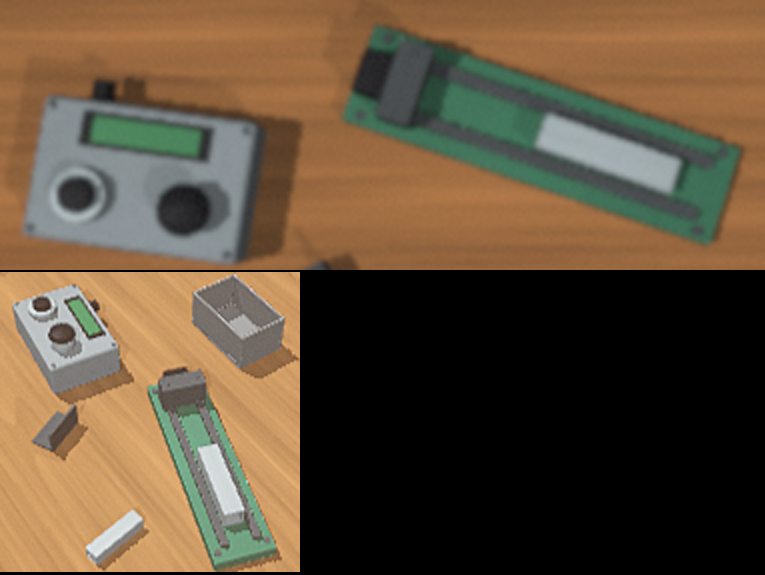

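The crop confirms the choices. The tube measures 120 x 29 mm in the channel, while the loose grey bar is only 81 mm. The flat cap in the steel collar, at about (120.7,229.3), is the test button, and the dome at (156,235) is the mushroom. The gauge x axis is at about 71° and the tube is about 107 mm from home, which agrees with the stated range. I'll push the tube's rear face with closed fingers, so I'm moving towards a point behind it.

>>> servo_tool(steps=[[-0.8, -0.7, 0, 0, 0, 0.1, 0], [-2, -1.75, 0, 0, 0, 0.2, 0], [-3.2, -2.8, 0, 0, 0, 0.3, 0], [-4.4, -3.85, 0, 0, 0, 0.48, 0], [-5.6, -4.9, 0, 0, 0, 0.48, 0], [-6.8, -5.95, 0, 0, 0, 0.48, 0], [-8, -7, 0, 0, 0, 0.48, 0], [-9.2, -8.05, 0, 0, 0, 0.48, 0], [-10.4, -9.1, 0, 0, 0, 0.48, 0], [-11.6, -10.15, 0, 0, 0, 0.48, 0], [-12.6, -11, 0, 0, 0, 0.48, 0], [-13.2, -11.5, 0, 0, 0, 0.48, 0]], squeeze=20)

```text
time_s: 1.1
ee_pos: [0.3995, 0.1784, 0.3024]
eef_rot: [[-0.945, 0.329, 0.0], [0.329, 0.945, -0.001], [-0.0, -0.001, -1.0]]
force: [0.0, -0.9, -0.2]
gripper_width: 0.0172
```

```bash
cat >> h.py <<'E'
def plan(*T):
    s=sense();R=np.array(s["eef_rot"]);p=np.array(s["ee_pos"])
    print("t",s["time_s"],"p",p.round(4),"yang",round(np.degrees(np.arctan2(R[1,1],R[0,1])),2),"F",np.round(s["force"],2),"w",s["gripper_width"])
    for t in T: print((R.T@(np.array(t)-p)/.025).round(2))
E
python3 - <<'E'
from h import *
plan((.494,-.214,.3),(.494,-.214,.131)); print("test",ray("top",120.7,229.3,.082))
E
```

```text
t 1.1 p [0.3995 0.1784 0.3024] yang 70.82 F [ 0.01 -0.9  -0.2 ] w 0.017176486332596434
[ -8.73 -13.58   0.11]
[ -8.72 -13.58   6.87]
test [0.48944621 0.31030244 0.082     ]
```

>>> servo_tool(steps=[[-0.4, -0.6, 0, 0, 0, 0, 0], [-1.1, -1.7, 0, 0, 0, 0, 0], [-1.9, -3, 0, 0, 0, 0, 0], [-2.8, -4.3, 0, 0, 0, 0, 0], [-3.6, -5.7, 0, 0, 0, 0, 0], [-4.5, -7, 0, 0, 0, 0, 0], [-5.3, -8.3, 0, 0, 0, 0, 0], [-6.2, -9.7, 0, 0, 0, 0, 0], [-7, -11, 0, 0, 0, 0, 0], [-7.9, -12.3, 0, 0, 0, 0, 0], [-8.5, -13.2, 0, 0, 0, 0, 0], [-8.7, -13.6, 0, 0, 0, 0, 0]])

```text
time_s: 2.1
ee_pos: [0.4936, -0.2147, 0.3021]
eef_rot: [[-0.944, 0.329, -0.0], [0.329, 0.944, -0.001], [-0.0, -0.001, -1.0]]
force: [0.3, 0.4, 0.3]
gripper_width: 0.0006
```

```bash
python3 - <<'E'
from h import *
plan((.494,-.214,.131))
E
```

```text
t 2.1 p [ 0.4936 -0.2147  0.3021] yang 70.8 F [0.29 0.44 0.32] w 0.0005958522158656035
[-0.01  0.04  6.84]
```

>>> servo_tool(steps=[[0, 0, 0.5, 0, 0, 0, 0], [0, 0, 1.5, 0, 0, 0, 0], [0, 0, 2.6, 0, 0, 0, 0], [0, 0, 3.7, 0, 0, 0, 0], [0, 0, 4.7, 0, 0, 0, 0], [0, 0, 5.6, 0, 0, 0, 0], [0, 0, 6.3, 0, 0, 0, 0], [0, 0, 6.7, 0, 0, 0, 0], [0, 0, 6.8, 0, 0, 0, 0], [0, 0, 6.8, 0, 0, 0, 0]])

```text
time_s: 2.93
ee_pos: [0.493, -0.2104, 0.1321]
eef_rot: [[-0.946, 0.325, -0.001], [0.325, 0.946, 0.001], [0.002, 0.001, -1.0]]
force: [0.3, -0.3, 1.4]
gripper_width: 0.0005
```

```bash
python3 - <<'E'
from h import *
plan()
a=read_camera("top")[150:270,230:390];b=read_camera("side")[160:300,200:360]
cv2.imwrite("pics/c1.png",np.hstack([cv2.resize(a,(400,300)),cv2.resize(b,(343,300))]))
E
```

```text
t 2.9333 p [ 0.493  -0.2104  0.1321] yang 71.02 F [ 0.34 -0.32  1.39] w 0.0005263471158935621
```

View pics/c1.png

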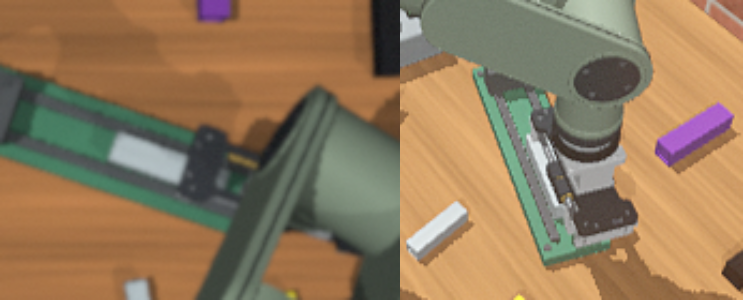

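Left panel (top): the closed fingers are just behind the tube's rear end, at crop (185,165). Right panel (side): the fingers are over the channel, clear of the rails. I need about 125 mm of push along +y, or roughly 5 units.

>>> servo_tool(steps=[[0, 0.2, 0, 0, 0, 0, 0], [0, 0.5, 0, 0, 0, 0, 0], [0, 0.85, 0, 0, 0, 0, 0], [0, 1.2, 0, 0, 0, 0, 0], [0, 1.55, 0, 0, 0, 0, 0], [0, 1.9, 0, 0, 0, 0, 0], [0, 2.25, 0, 0, 0, 0, 0], [0, 2.6, 0, 0, 0, 0, 0], [0, 2.95, 0, 0, 0, 0, 0], [0, 3.3, 0, 0, 0, 0, 0], [0, 3.6, 0, 0, 0, 0, 0], [0, 3.8, 0, 0, 0, 0, 0]])

```text
time_s: 4.03
ee_pos: [0.5244, -0.1202, 0.1325]
eef_rot: [[-0.946, 0.325, -0.0], [0.325, 0.946, 0.0], [0.001, 0.0, -1.0]]
force: [-1.8, -3.9, 3.1]
gripper_width: 0.0001
```

>>> servo_tool(steps=[[0, 0.15, 0, 0, 0, 0, 0], [0, 0.3, 0, 0, 0, 0, 0], [0, 0.45, 0, 0, 0, 0, 0], [0, 0.6, 0, 0, 0, 0, 0], [0, 0.7, 0, 0, 0, 0, 0], [0, 0.8, 0, 0, 0, 0, 0], [0, 0.85, 0, 0, 0, 0, 0], [0, 0.9, 0, 0, 0, 0, 0]])

```text
time_s: 4.7
ee_pos: [0.5315, -0.0998, 0.1325]
eef_rot: [[-0.945, 0.326, -0.0], [0.326, 0.945, 0.0], [0.0, 0.0, -1.0]]
force: [-0.7, -3.4, 2.7]
gripper_width: 0.0002
```

```bash
python3 - <<'E'
from h import *
plan(); print((np.array(sense()["ee_pos"])[:2]-[.5433,-.0721])@[.3256,.9455]+.0125,"front; home rear -0.010")
E
```

```text
t 4.7 p [ 0.5315 -0.0998  0.1325] yang 70.99 F [-0.73 -3.37  2.67] w 0.0001851274066387028
-0.01755619114928378 front; home rear -0.010
```

>>> servo_tool(steps=[[0, 0.05, 0, 0, 0, 0, 0], [0, 0.1, 0, 0, 0, 0, 0], [0, 0.15, 0, 0, 0, 0, 0], [0, 0.2, 0, 0, 0, 0, 0], [0, 0.25, 0, 0, 0, 0, 0], [0, 0.3, 0, 0, 0, 0, 0]])

```text
time_s: 5.2
ee_pos: [0.534, -0.0927, 0.1325]
eef_rot: [[-0.945, 0.326, -0.0], [0.326, 0.945, 0.0], [0.0, 0.0, -1.0]]
force: [-1.1, -3.1, 1.7]
gripper_width: 0.0004
```

>>> servo_tool(steps=[[0, 0.04, 0, 0, 0, 0, 0], [0, 0.08, 0, 0, 0, 0, 0], [0, 0.08, 0, 0, 0, 0, 0]])

```text
time_s: 5.45
ee_pos: [0.5342, -0.0922, 0.1326]
eef_rot: [[-0.946, 0.325, -0.002], [0.325, 0.946, -0.003], [0.0, -0.003, -1.0]]
force: [-3.7, -7.9, 2.6]
gripper_width: 0.0004
```

>>> servo_tool(steps=[[0, 0.04, 0, 0, 0, 0, 0], [0, 0.08, 0, 0, 0, 0, 0], [0, 0.08, 0, 0, 0, 0, 0]])

```text
time_s: 5.7
ee_pos: [0.5344, -0.0919, 0.1326]
eef_rot: [[-0.946, 0.324, -0.003], [0.324, 0.946, -0.006], [0.001, -0.007, -1.0]]
force: [-5.4, -12.4, 2.8]
gripper_width: 0.0004
```

```bash
python3 - <<'E'
from h import *
plan(); print((np.array(sense()["ee_pos"])[:2]-[.5433,-.0721])@[.3256,.9455]+.0125,"front; home rear -0.010")
E
```

```text
t 5.7 p [ 0.5344 -0.0919  0.1326] yang 71.08 F [ -5.45 -12.44   2.83] w 0.0003693808120640936
-0.009140750159672414 front; home rear -0.010
```

The force climbs from 3 N to 13.6 N with no further motion, at the expected home position. I'll retract and lift.

>>> servo_tool(steps=[[0, -0.3, 0, 0, 0, 0, 0], [0, -0.7, 0, 0, 0, 0, 0], [0, -1, -0.3, 0, 0, 0, 0], [0, -1, -1.2, 0, 0, 0, 0], [0, -1, -2.3, 0, 0, 0, 0], [0, -1, -3.5, 0, 0, 0, 0], [0, -1, -4.6, 0, 0, 0, 0], [0, -1, -5, 0, 0, 0, 0], [0, -1, -5, 0, 0, 0, 0]])

```text
time_s: 6.45
ee_pos: [0.5289, -0.1133, 0.2613]
eef_rot: [[-0.945, 0.326, 0.007], [0.326, 0.945, -0.002], [-0.007, 0.0, -1.0]]
force: [0.2, 0.1, 0.7]
gripper_width: 0.0008
```

```bash
python3 - <<'E'
from h import *
plan((.4894,.3103,.25))
s=read_camera("side");cv2.imwrite("pics/s2.png",s)
for z,r in((.082,.015),(.072,.023)): print([proj("side",(.4894+dx,.3103+dy,z)).round(1).tolist() for dx,dy in((0,0),(r,0),(-r,0),(0,r),(0,-r))])
print("halt",proj("side",(.4767,.2231,.09)))
a=cv2.resize(s[130:200,150:240],(720,560),interpolation=cv2.INTER_CUBIC);cv2.imwrite("pics/c2.png",a)
E
```

```text
t 6.45 p [ 0.5289 -0.1133  0.2613] yang 70.99 F [0.19 0.06 0.73] w 0.0008498295611581981
[ 7.02 15.51  0.41]
[[181.3, 149.9], [185.2, 148.2], [177.3, 151.6], [179.0, 147.5], [183.5, 152.4]]
[[181.6, 152.2], [187.6, 149.6], [175.5, 154.8], [178.2, 148.5], [185.1, 156.0]]
halt [191.03170758 164.34254394]
```

View pics/c2.png

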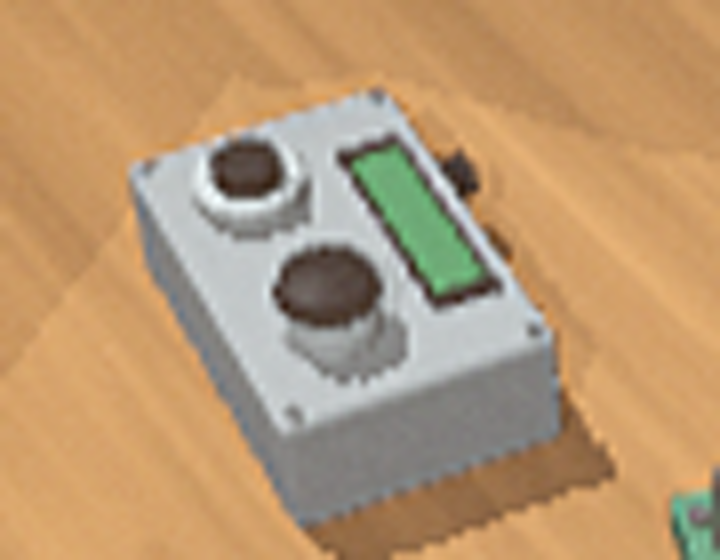

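The side view crop shows the test cap at (245,167), which is full-image (180.6,150.9). My top-view estimate projects to (181.3,149.9), so the two views agree to about 3 mm. The domed mushroom on its stem at crop (328,285) is the other button.

>>> servo_tool(steps=[[0.3, 0.7, 0, 0, 0, 0, 0], [0.9, 2, 0, 0, 0, 0, 0], [1.5, 3.4, 0, 0, 0, 0, 0], [2.2, 4.8, 0, 0, 0, 0, 0], [2.8, 6.2, 0, 0, 0, 0, 0], [3.4, 7.6, 0, 0, 0, 0, 0], [4.1, 9, 0, 0, 0, 0, 0], [4.7, 10.4, 0, 0, 0, 0, 0], [5.3, 11.8, 0, 0, 0, 0, 0], [6, 13.2, 0, 0, 0, 0, 0], [6.5, 14.4, 0, 0, 0, 0, 0], [6.8, 15.1, 0, 0, 0, 0, 0]])

```text
time_s: 7.5
ee_pos: [0.4871, 0.3023, 0.2544]
eef_rot: [[-0.946, 0.323, -0.005], [0.323, 0.946, -0.001], [0.005, -0.002, -1.0]]
force: [0.2, -0.5, 0.0]
gripper_width: 0.0005
```

>>> servo_tool(steps=[[0.1, 0.3, 0, 0, 0, 0, 0], [0.15, 0.4, 0, 0, 0, 0, 0], [0.15, 0.4, 0, 0, 0, 0, 0]])

```text
time_s: 7.75
ee_pos: [0.4884, 0.3097, 0.2558]
eef_rot: [[-0.946, 0.325, -0.003], [0.325, 0.946, -0.002], [0.002, -0.003, -1.0]]
force: [0.3, -0.2, 0.6]
gripper_width: 0.0007
```

```bash
python3 - <<'E'
from h import *
plan((.489,.3103,.183))
im=read_camera("top");cv2.imwrite("pics/t3.png",im)
# tube/gauge check
hsv=cv2.cvtColor(im,cv2.COLOR_BGR2HSV);m=((hsv[...,1]<50)&(hsv[...,2]>140)).astype(np.uint8)*255
for k in cv2.findContours(m[160:260,200:345],cv2.RETR_EXTERNAL,cv2.CHAIN_APPROX_NONE,)[0]:
    if cv2.contourArea(k)>100:
        bx=cv2.boxPoints(cv2.minAreaRect(k))+[200,160];w=np.array([ray("top",u,v,.05) for u,v in bx]);print("tube gx",((w[:,:2]-[.5433,-.0721])@[.3256,.9455]).round(4),w.mean(0))
a=im[160:260,90:350];cv2.imwrite("pics/c3.png",cv2.resize(a,(780,300),interpolation=cv2.INTER_CUBIC))
E
```

```text
t 7.75 p [0.4884 0.3097 0.2558] yang 71.02 F [ 0.32 -0.19  0.62] w 0.0006584524118771031
[-0.02  0.04  2.91]
tube gx [ 0.0637  0.0634 -0.0098 -0.0093] [ 0.55045196 -0.04601349  0.05      ]
```

View pics/c3.png

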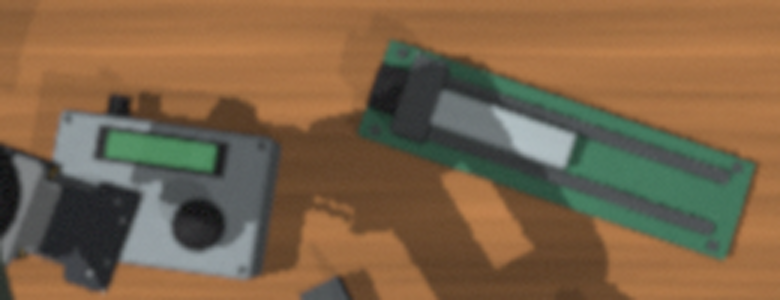

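The tube is against the stop. Its front is at crop (440,110), flush with the stop block, and part of it lies in shadow. The rear end measures -9.6 mm and should be -10 mm. The gripper is over the test button, clear of the mushroom at (200,222). Pressing now.

>>> servo_tool(steps=[[0, 0, 0.5, 0, 0, 0, 0], [0, 0, 1.2, 0, 0, 0, 0], [0, 0, 1.9, 0, 0, 0, 0], [0, 0, 2.4, 0, 0, 0, 0], [0, 0, 2.7, 0, 0, 0, 0], [0, 0, 2.9, 0, 0, 0, 0], [0, 0, 2.9, 0, 0, 0, 0]])

```text
time_s: 8.38
ee_pos: [0.4887, 0.3094, 0.1838]
eef_rot: [[-0.945, 0.326, -0.002], [0.326, 0.945, -0.001], [0.002, -0.002, -1.0]]
force: [-1.1, -0.2, -0.4]
gripper_width: 0.0003
```

>>> servo_tool(steps=[[0, 0, 0.05, 0, 0, 0, 0], [0, 0, 0.1, 0, 0, 0, 0], [0, 0, 0.15, 0, 0, 0, 0], [0, 0, 0.2, 0, 0, 0, 0], [0, 0, 0.25, 0, 0, 0, 0], [0, 0, 0.3, 0, 0, 0, 0], [0, 0, 0.3, 0, 0, 0, 0]])

```text
time_s: 8.97
ee_pos: [0.4894, 0.3104, 0.178]
eef_rot: [[-0.946, 0.326, 0.001], [0.326, 0.946, 0.0], [-0.001, 0.001, -1.0]]
force: [-0.3, 0.9, 2.6]
gripper_width: 0.001
```

>>> servo_tool(steps=[[0, 0, 0.06, 0, 0, 0, 0], [0, 0, 0.12, 0, 0, 0, 0], [0, 0, 0.18, 0, 0, 0, 0], [0, 0, 0.24, 0, 0, 0, 0], [0, 0, 0.24, 0, 0, 0, 0]])

```text
time_s: 9.38
ee_pos: [0.4895, 0.3104, 0.1734]
eef_rot: [[-0.946, 0.326, 0.001], [0.326, 0.946, 0.0], [-0.001, 0.0, -1.0]]
force: [-3.6, -2.0, 10.0]
gripper_width: 0.0007
```

>>> servo_tool(steps=[[0, 0, 0.04, 0, 0, 0, 0], [0, 0, 0.08, 0, 0, 0, 0], [0, 0, 0.08, 0, 0, 0, 0]])

```text
time_s: 9.63
ee_pos: [0.4896, 0.3105, 0.1732]
eef_rot: [[-0.946, 0.325, 0.001], [0.325, 0.946, 0.0], [-0.001, 0.0, -1.0]]
force: [-6.1, -2.9, 19.8]
gripper_width: 0.0007
```

The button is at its rigid stop: 20 N at TCP z = 0.173, as expected for 6 mm of travel. I'll release it and lift clear.

>>> servo_tool(steps=[[0, 0, -0.2, 0, 0, 0, 0], [0, 0, -0.6, 0, 0, 0, 0], [0, 0, -1.4, 0, 0, 0, 0], [0, 0, -2.4, 0, 0, 0, 0], [0, 0, -3.6, 0, 0, 0, 0], [0, 0, -4.6, 0, 0, 0, 0], [0, 0, -5, 0, 0, 0, 0], [0, 0, -5, 0, 0, 0, 0]])

```text
time_s: 10.3
ee_pos: [0.4904, 0.3108, 0.2976]
eef_rot: [[-0.946, 0.326, 0.005], [0.326, 0.946, 0.002], [-0.004, 0.004, -1.0]]
force: [1.0, -0.1, -0.3]
gripper_width: 0.0006
```

>>> servo_tool(steps=[[0, 0.8, 0, 0, 0, 0, 0], [0, 2, 0, 0, 0, 0, 0], [0, 3.4, 0, 0, 0, 0, 0], [0, 4.6, 0, 0, 0, 0, 0], [0, 5.5, 0, 0, 0, 0, 0], [0, 6, 0, 0, 0, 0, 0], [0, 6, 0, 0, 0, 0, 0]])

```text
time_s: 10.88
ee_pos: [0.5372, 0.4537, 0.2906]
eef_rot: [[-0.946, 0.324, -0.004], [0.324, 0.946, -0.002], [0.003, -0.003, -1.0]]
force: [0.7, -0.4, -0.7]
gripper_width: 0.0004
```

```bash
python3 - <<'E'
from h import *
plan()
t=read_camera("top");s=read_camera("side")
a=cv2.resize(t[100:295,90:420],(660,390));b=cv2.resize(s[130:200,150:240],(257,200),interpolation=cv2.INTER_CUBIC);o=cv2.resize(cv2.imread("pics/side0.png")[130:200,150:240],(257,200),interpolation=cv2.INTER_CUBIC)
c=np.zeros((592,660,3),np.uint8);c[:390]=a;c[392:,:257]=b;c[392:,260:517]=o;cv2.imwrite("pics/c4.png",c)
E
```

```text
t 10.8833 p [0.5372 0.4537 0.2906] yang 71.12 F [ 0.72 -0.36 -0.69] w 0.0003877840338965371
```

View pics/c4.png

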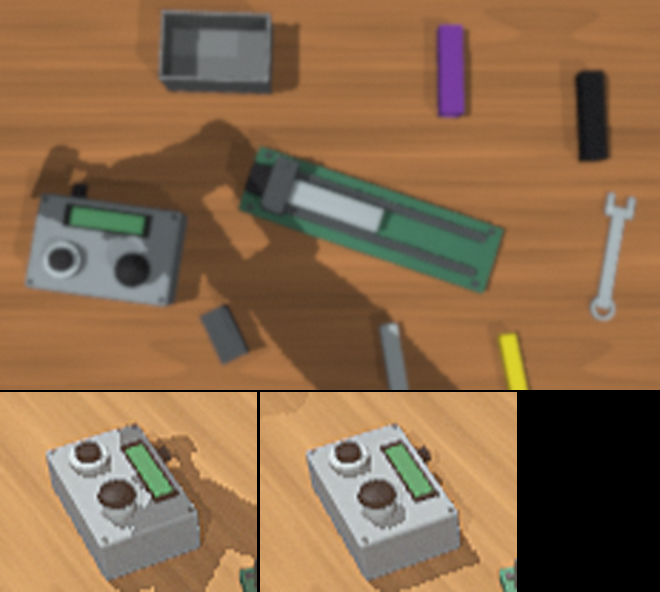

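The tube is home against the stop at crop (290,190). The test cap looks the same height as in the first picture, so it has sprung back. The bin, wrench and offcut haven't moved, and the arm is clear of everything. Handing in.

```bash
python3 -c "
from workcell import *
print(close_job())"
```

```text
the job is handed in; nothing more can be done
None
```

The tube is home against the end stop, the test button was pressed fully down after that and has sprung back, and the job is handed in. The last move ended at 10.9 s on the robot's clock.

- **Tube:** I pushed it about 107 mm along the rails with the closed fingers and never lifted it. At the end the force rose from about 3 N to 13.6 N with almost no further motion. Before pressing the button, the camera put the tube's rear end at -9.6 mm in gauge x, against -10 mm for fully home. The last picture still shows it against the stop.
- **Test button:** I pressed until the arm met the rigid stop, at 20 N and at the height expected for the full 6 mm of travel. I then lifted clear, and the cap looks the same height as in the first picture.
- **Everything else:** I never touched the mushroom button. The wrench, offcut and bin look unmoved in the last picture.
- **Disagreements:**
  - The two camera views put the test button within about 3 mm of each other, which was close enough for the press.
  - After the descent behind the tube, the tool was about 4 mm from where I had sent it, which did no harm.
  - The front part of the tube was in the arm's shadow in the check before the press, so I relied on its rear end and the contact force.

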